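# Seat the arbor in the indexing head and hold it at the third click

### The arm

A 6-joint arm with a two-finger parallel gripper is mounted at the origin on the work surface. World frame = base frame: x ahead of the robot, y to its left, z up, the work surface at z = 0. Lengths are in m, angles in degrees, forces in N, time in s.
With the tool pointing down it reaches from about 0.4 to 0.825 m from the base axis. Payload 7 kg.
Tool frame: the origin (TCP) lies between the finger pads; the fingertips stand tip_extent ahead of it and the grasp point (between the pads) lies 6 mm ahead of it (tip_extent is the distance from the TCP to the fingertips, in m); z points along the fingers, y is the line along which they close (so a half turn about z gives the same grasp; the last joint's range is limited). The gripper opens to 85 mm and grips with 20 to 120 N. Pads are 22 mm wide; open, the fingers measure 114 mm over their backs; the gripper's body (76 mm by 85 mm) begins 54 mm behind the grasp point. The pads swing forward as they close: fully open they stand 13 mm farther back than shut.
Start: joints at [-53.337, 20.546, 0.682, 0, -70.136, -16.507], TCP at [0.233, -0.634, 0.256] pointing down, gripper open.
Joint ranges: [-176.03, 176.03], [-82.01, 121.73], [-58.28, 71.71], [-173.87, 95.51], [-174.79, -0.11], [-173.66, 173.66]. Speed limits (degrees/s): [136.94, 136.94, 172.46, 180, 180, 180].

### API

Orientations are given as [roll, pitch, yaw] about the fixed x, y, z axes, in that order (R = Rz(yaw) Ry(pitch) Rx(roll)).
In Python, from plant import observe, grab_frame, get_calibration, hand_in, tip_extent gives the robot as it stands. The module is installed in compiled form; this text tells all that it offers.
- The arm moves only by the shell command python3 -m crank 'ROWS'. ROWS is JSON, a list that holds one entry, the list of rows, each a list of 5 numbers: the finger opening in cm, from 0 to 8.54, then the shift along the world's x, y, z in cm, then the turn about the world's z in degrees. A call has 1 to 10 rows; each row shifts and turns the commanded pose from where the row before left it; what a row does not reach is not made up. A row lasts 1/12 s, in which the tool goes at most 41.7 mm and 7.16 degrees, less where a joint would pass 70% of its speed; a pose out of reach is approached as far as the arm can. A call is refused whole if a number of a shift passes 4.17 or a number of a turn 7.16, either way. A call with a gripper value outside its range is refused whole. The fingers move at their own pace and stop on an object; the grip force is fixed at half the most. Time passes only in rows, so rows that do not move let the fingers close. It gives the time, the measured TCP pose, the force, the opening and the grip force at its end, in the units of the state.
- observe(): the state, without advancing time (a new reading comes with each control period).
- grab_frame(name): name is "scene" or "top" or "wrist"; returns the picture (400x640x3 uint8, red, green, blue); there is no depth.
- get_calibration(name): a dict with "fx", "fy", "cx", "cy" (pixels), "pose" (4x4, takes a point from camera to world coordinates). Camera axes: x right, y down, z forward; pixel columns grow to the right and rows downward; lengths in m; the calibration is good to about 2 mm. A picture is of the moment at which its call begins: read the wrist's pose just before it. get_calibration takes no time and is no camera call; for the wrist camera it gives the pose at the moment of the call.
- hand_in(): hands the job in; it is judged then, once.
The state is a dict: "time": time; "joint_positions": joint angles; "qvel": joint speeds; "tau": joint torques, N m; "ee_pos": TCP position; "orientation": TCP orientation; "contact_force": force on the tool from outside, world axes, zero at the start; "torque": the same for the moment, N m; "finger_gap": finger opening in m; "gripper_force": force on a finger pad.
Only numpy, scipy, OpenCV 4.12 (cv2) and the standard library are available. Lean on these libraries where they do the work, as an engineer would, in place of code of your own. Each camera call takes 0.05 s, during which the arm holds its last target. There are 200 camera calls.

### The job

Take the arbor with the brass bush out of the wooden rack, set its taper gently into the spindle of the indexing head until its collar sits fully home on the spindle face, and let go of it. Then grip the black index knob and turn it clockwise, seen from above, three clicks on from the stop where it stands, without running past the third. Finish while still gripping the knob, holding it steady in that stop so that I can take the gauge reading, and leave everything else where it is.

Things in the scene. Friction and masses are not known exactly. Their poses are not given: they have to be found in the camera images.
- arbor: Loose steel arbor carrying a brass bush, about 0.26 kg, upright, the only brass-topped one of the three arbors in the rack (any of the three places). Origin: on its axis at the underside of its collar, which is what it rests on; z axis up along the arbor. Above the origin: dark collar 36 mm diameter, 6 mm thick; then the round brass bush, 30 mm diameter, from 6 to 36 mm (grip it here). Below: steel taper 36 mm long, 24 mm diameter at the collar and 15 mm at the tip.
- rack: Fixed plywood arbor rack, 75 mm (its x) by 220 mm (its y), 50 mm high, origin under its centre on the bench; three holes 29 mm diameter, 43 mm deep, in a row along its y at -70, 0 and +70 mm. The arbors' tapers hang in the holes with 2 mm play, their collars on its top; lift them straight up at least 40 mm to clear it.
- head: Fixed indexing head, a grey housing 90 mm (its x) by 220 mm (its y) by 50 mm high, with bolt-down flanges to 66 mm either side, origin under it on the steel plate (12 mm above the bench), z up. The spindle axis stands at its (0, +55 mm), the knob axis at its (0, -55 mm). Knob and spindle turn together, one to one.
- spindle_seat (a point): Centre of the flat top face (48 mm diameter steel nose) of the spindle, 70 mm above the head's origin: the mouth of its tapered bore, 27 mm diameter at the mouth, narrowing to 18 mm 48 mm below. With the arbor's collar on the face the taper has about 1.5 mm play all round; the arbor's origin is then at this point.
- knob: The black index knob. Origin on its vertical axis, 90 mm above the head's origin, in its bar grip: 44 mm long (its x), 14 mm thick (its y), from 21 to 56 mm above the housing's top, so its top is 16 mm above this point. Below it lies a 42 mm black disc and the 72 mm steel index wheel with 18 scallops.
- index_mark (a point): The red-painted tooth on the rim of the index wheel, 32 mm from the knob's axis. It turns with the knob; the bar grip's length points at it.
- index_knob (a joint): Angle of the index knob, rad, growing clockwise seen from above; limits -0.03 and 2.15. At 0 the red tooth lies on the head's -x side and the bar lies along the head's x. A spring ball clicks into stops every 20 degrees (0.349 rad, at 0, 0.349, 0.698, ... ) and takes up to about 0.13 N m to leave one; between stops it springs to the nearer one. It starts in stop 0, 0.349 or 0.698.
- arbor_chuck: Bystander in the rack: arbor with a dark drill chuck, same shank and collar, 64 mm high above the rack, origin as for arbor.
- arbor_mill: Bystander in the rack: arbor with a blue face mill, same shank and collar, 37 mm high above the rack, origin as for arbor.
- gauge: Bystander: dial gauge on a blue magnetic base 50 x 58 x 55 mm with a post 205 mm high and an arm reaching 106 mm from the post along its +y, on the far part of the steel plate; origin under the base.
- vise: Bystander: small steel toolmaker's vise, 50 x 137 x 45 mm high, on the far part of the steel plate; origin under it.
- parallels: Bystander: pair of steel parallels 100 x 22 x 22 mm lying on the bench, origin under the middle.
- oil: Bystander: yellow oil bottle with a red cap, 44 mm diameter, 120 mm high, origin under it.
- driver: Bystander: orange screwdriver lying on the bench, 190 mm long, origin under its middle.
- brush: Bystander: hand brush lying on the bench, 180 mm long, origin under its middle.
Things that resemble listed ones, but are neither listed nor needed, are in the scene too. Leave any red look-alike of the arbor alone.

How it is judged:
By the outcome, as a careful person would: the job done as asked, in the order asked, and still so for the second after the job is handed in, while the arm keeps its last pose, push and grip.
It also fails if it takes over 48 s, if anything falls off the work surface, if the arm or the gripper's body presses on something with over 40 N, if the wrist force passes 120 N, or if a joint passes its speed limit or range.

## Working session

There is one attempt and no reset: what is moved stays moved. The work goes in short steps, Python scripts to look and compute and a shell command to move; the robot and the scene stay as the last step left them, time stands still between calls to the robot, and variables do not carry over. Pictures are saved under pics/ and viewed, at most 10 in all, crops included, and the job is handed in when it is done.

```bash
mkdir -p pics
cat > h.py <<'E'
import numpy as np, cv2
from plant import *
def save(n,f,crop=None,s=1):
    im=grab_frame(n); 
    np.save('pics/'+f+'.npy',im)
    if crop: im=im[crop[1]:crop[3],crop[0]:crop[2]]
    im=cv2.resize(im,None,fx=s,fy=s,interpolation=cv2.INTER_CUBIC)
    cv2.imwrite('pics/'+f+'.png',im[:,:,::-1]); return im
def ray(c,u,v,z):
    P=np.array(c['pose']); d=P[:3,:3]@[(u-c['cx'])/c['fx'],(v-c['cy'])/c['fy'],1]
    o=P[:3,3]; return o+d*(z-o[2])/d[2]
def proj(c,p):
    P=np.array(c['pose']); q=P[:3,:3].T@(np.array(p)-P[:3,3]); return np.array([c['fx']*q[0]/q[2]+c['cx'],c['fy']*q[1]/q[2]+c['cy']])
E
python3 - <<'E'
from h import *
print(observe(),tip_extent)
for n in('scene','top'): save(n,n+'0'); c=get_calibration(n); print(n,c['fx'],c['cx'],c['cy'],np.round(c['pose'],3).tolist())
E
```

```text
{'time': 0.0, 'joint_positions': array([-5.33363471e+01,  2.05891718e+01,  6.34716329e-01, -2.02756195e-02,
       -7.01366391e+01, -1.65059049e+01]), 'qvel': array([-0.00788344, -0.04622677,  0.02465474,  0.08387624,  0.10752106,
        0.04208897]), 'tau': array([-7.03153000e-04, -5.83313620e+01,  2.93416250e+01,  6.93668291e+00,
       -6.08830145e-03,  2.87950058e-05]), 'ee_pos': array([ 0.23242596, -0.63325278,  0.25539587]), 'orientation': array([ 1.79907244e+02, -7.60860032e-03, -1.59849150e+02]), 'contact_force': array([-0.31423362,  0.20040654, -0.2740146 ]), 'torque': array([-0.01549546, -0.0151529 ,  0.03141756]), 'gripper_force': 0.0, 'finger_gap': 0.08552970414987898} 0.025
scene 381.57937750356314 314.78734441448154 197.58939751772405 [[-0.867, 0.341, -0.363, 1.029], [0.498, 0.588, -0.637, 0.826], [-0.004, -0.733, -0.68, 0.938], [0.0, 0.0, 0.0, 1.0]]
top 364.23928627174456 320.7007440238328 195.12627076574756 [[-0.087, -0.974, 0.208, 0.3], [-0.996, 0.085, -0.017, 0.024], [-0.001, -0.209, -0.978, 1.372], [0.0, 0.0, 0.0, 1.0]]
```

View pics/top0.png

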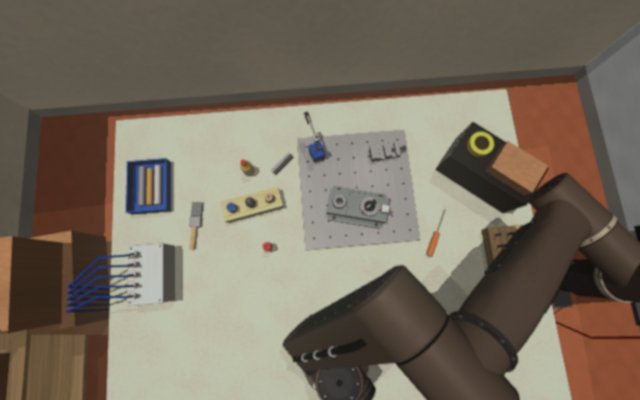

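View pics/scene0.png

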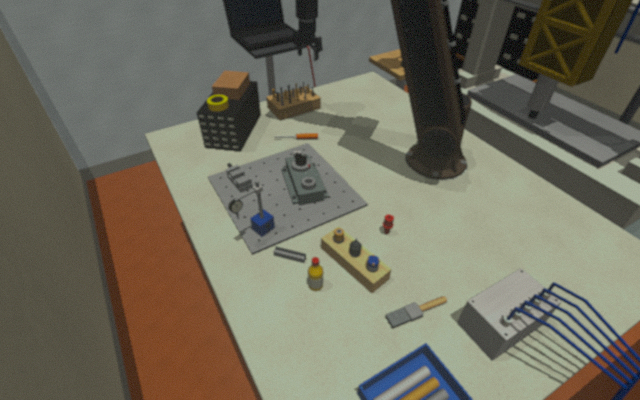

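The top view shows the rack at (252,205) with the blue mill (232,208), the dark chuck (250,202) and the brass arbor (270,199). The red look-alike stands on the bench at (267,247), and the head is at (360,206). The brass one at (270,199) fits the description; I'll confirm it in one crop.

Run:
```python
from h import *
t=np.load('pics/top0.npy'); s=np.load('pics/scene0.npy')
a=cv2.resize(t[175:255,215:405],None,fx=4.2,fy=3.6*4.2/3.6,interpolation=cv2.INTER_CUBIC)[:336,:798]
b=cv2.resize(s[135:235,270:400],None,fx=2.6,fy=2.6,interpolation=cv2.INTER_CUBIC)
b=cv2.copyMakeBorder(b,0,0,0,798-b.shape[1],cv2.BORDER_CONSTANT)
cv2.imwrite('pics/crop1.png',np.vstack([a,b])[:598,:,::-1])
c=get_calibration('top'); d=get_calibration('scene')
for n,u,v,z in(('brass',270,199,.086),('chuck',250,202,.11),('mill',232,208,.087),('spin',340,201,.082),('knob',370,206,.118)): 
    p=ray(c,u,v,z); print(n,p.round(3),proj(d,p).round(1))
```

```text
brass [0.575 0.186 0.086] [340.5 228.7]
chuck [0.566 0.254 0.11 ] [356.6 236.9]
mill [0.554 0.323 0.087] [373.4 257. ]
spin [ 0.547 -0.065  0.082] [308.3 180.2]
knob [ 0.513 -0.165  0.118] [302.7 154. ]
```

View pics/crop1.png

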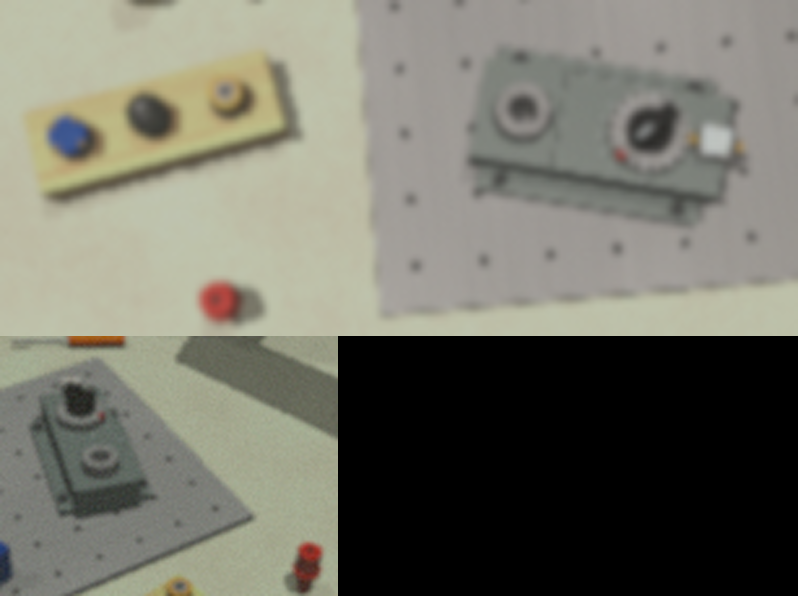

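The crop confirms it: the brass-topped arbor is at about (270,197), at the right end of the rack. The red one stands on the bench and is to be left alone. The index's red tooth is at lower left of the wheel, roughly stop 0.698. I'm moving over now and will check with the wrist camera on the way.

```bash
python3 -m crank '[[[8.5,1.6,3.4,0,3.3],[8.5,1.6,3.4,0,3.3],[8.5,1.6,3.4,0,3.3],[8.5,1.6,3.4,0,3.3],[8.5,1.6,3.4,0,3.3],[8.5,1.6,3.4,0,3.3],[8.5,1.6,3.4,0,3.3],[8.5,1.6,3.4,0,3.3],[8.5,1.6,3.4,0,3.3],[8.5,1.6,3.4,0,3.3]]]'
python3 -m crank '[[[8.5,2.0,3.4,0,3.3],[8.5,2.0,3.4,0,3.3],[8.5,2.0,3.4,0,3.3],[8.5,2.0,3.4,0,3.3],[8.5,2.0,3.4,0,3.3],[8.5,0,0,0,0],[8.5,0,0,0,0]]]'
python3 - <<'E'
from h import *
print(observe()['joint_positions'],observe()['orientation'])
c=get_calibration('wrist');save('wrist','w1'); print(c['fx'],np.round(c['pose'],3).tolist())
import pickle;pickle.dump(c,open('pics/w1.pkl','wb'))
E
```

```text
time: 0.93
ee_pos: [0.3927, -0.2919, 0.2562]
orientation: [180.0, 0.0, -126.7]
contact_force: [1.6, -0.7, -0.0]
finger_gap: 0.085
gripper_force: 0.0
time: 1.52
ee_pos: [0.4932, -0.1218, 0.2558]
orientation: [179.9, -0.0, -110.1]
contact_force: [-0.1, 0.2, -0.3]
finger_gap: 0.0847
gripper_force: 0.0
[ 8.29912551e+00  4.75039930e+00 -2.00139010e+01 -1.19759349e-02
 -6.52927547e+01 -2.84400900e+01] [ 1.79944651e+02 -1.76098573e-02 -1.10145967e+02]
352.3883774439064 [[-0.939, 0.332, 0.089, 0.471], [0.344, 0.905, 0.25, -0.185], [0.002, 0.265, -0.964, 0.373], [0.0, 0.0, 0.0, 1.0]]
```

View pics/w1.png

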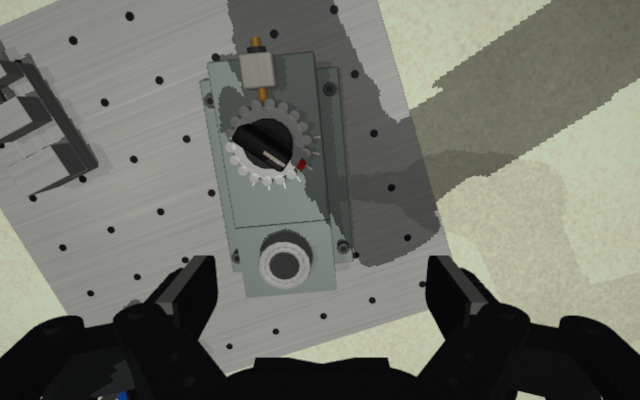

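The wrist view shows the spindle ring at (285,262), the index wheel at about (270,145) with the bar grip, and the red tooth at (302,165). Measuring these next.

Run:
```python
from h import *
import pickle
c=pickle.load(open('pics/w1.pkl','rb')); im=np.load('pics/w1.npy'); ct=get_calibration('top')
g=cv2.GaussianBlur(cv2.cvtColor(im,cv2.COLOR_RGB2GRAY),(3,3),0)
def H(r,lo,hi,p2=18):
    x0,y0,x1,y1=r; q=cv2.HoughCircles(g[y0:y1,x0:x1],cv2.HOUGH_GRADIENT,1,30,param1=80,param2=p2,minRadius=lo,maxRadius=hi)
    return None if q is None else [(a+x0,b+y0,rr) for a,b,rr in q[0][:2]]
sp=H((240,225,335,300),21,30); bore=H((240,225,335,300),11,18); wh=H((215,85,330,205),38,50,12)
print(sp,bore,wh)
for q in sp+bore: print('spindle',ray(c,q[0],q[1],.082).round(4), 'r',q[2]*(c['pose'][2][3]-.082)/c['fx'])
hsv=cv2.cvtColor(im,cv2.COLOR_RGB2HSV)
m=((hsv[...,0]<8)|(hsv[...,0]>172))&(hsv[...,1]>150)&(hsv[...,2]>70); m[:, :280]=0;m[:,330:]=0;m[220:]=0
ys,xs=np.nonzero(m); print('red',len(xs),xs.mean(),ys.mean()); red=ray(c,xs.mean(),ys.mean(),.073)
for q in wh or []: 
  p=ray(c,q[0],q[1],.073);print('wheel',p.round(4),q[2]*.3/c['fx']); d=red-p; print('tooth dir',np.degrees(np.arctan2(d[1],d[0])),np.hypot(*d[:2]))
# bench/knob bar: dark mask
t=np.load('pics/top0.npy'); hv=cv2.cvtColor(t,cv2.COLOR_RGB2HSV)[185:210,258:282]; print(ray(ct,269.8,197.1,.086))
# housing edges
dk=(g<38).astype('uint8'); dk[:100]=0;dk[190:]=0;dk[:,:215]=0;dk[:,310:]=0
n,l,st,ce=cv2.connectedComponentsWithStats(dk); k=1+st[1:,4].argmax(); print('dark',st[k],ce[k])
z=im[85:305,195:350]; z=cv2.resize(z,None,fx=2.7,fy=2.7,interpolation=cv2.INTER_CUBIC)
w=cv2.resize((l[85:305,195:350]==k).astype('uint8')*255,None,fx=2.4,fy=2.7)
cv2.imwrite('pics/c2.png',np.hstack([z,np.dstack([w]*3)])[:,:800,::-1])
```

```text
[(np.float32(285.5), np.float32(258.5), np.float32(29.4))] [(np.float32(283.5), np.float32(265.5), np.float32(14.0))] None
spindle [ 0.5466 -0.0704  0.082 ] r 0.0242750065879423
spindle [ 0.5508 -0.0646  0.082 ] r 0.011559527096625912
red 51 300.88235294117646 165.13725490196077
[0.58246559 0.18604394 0.086     ]
dark [ 233  119   60   51 1908] [265.12473795 140.43867925]
```

View pics/c2.png

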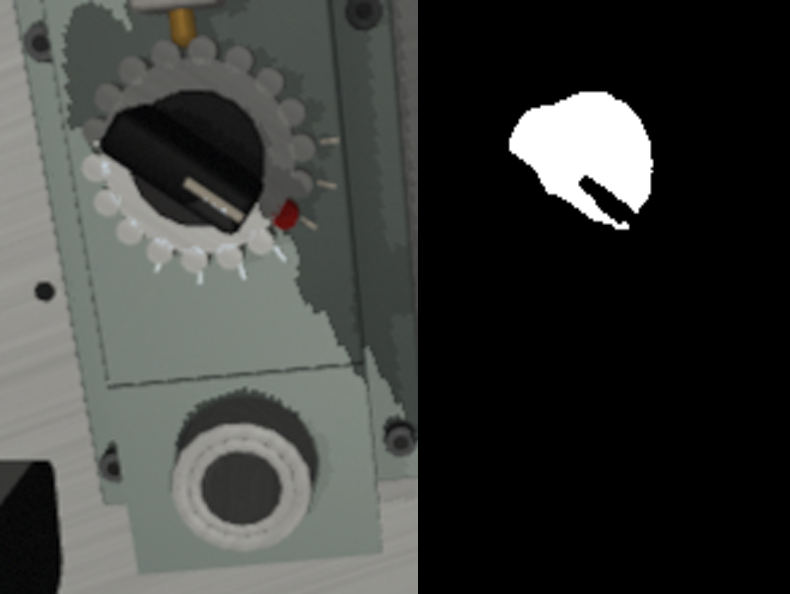

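Run:
```python
from h import *
import pickle
c=pickle.load(open('pics/w1.pkl','rb'))
T=np.array([(166,55),(202,50),(239,60),(269,75),(292,111),(303,149),(299,185),(287,214),(262,238),(231,255),(195,260),(160,250),(129,231),(106,203),(96,167),(107,97),(132,70)])/2.7+[195,85]
for z in(.07,.075,.08):
    p=np.array([ray(c,u,v,z)[:2] for u,v in T])
    s=np.linalg.lstsq(np.c_[2*p,np.ones(len(p))],(p**2).sum(1),rcond=None)[0]; r=np.sqrt(s[2]+s[0]**2+s[1]**2)
    sp=ray(c,284.6,265.2,.082); h=sp[:2]-s[:2]; red=ray(c,300.9,165.1,z)[:2]-s[:2]
    hy=np.degrees(np.arctan2(h[1],h[0])); t=np.degrees(np.arctan2(red[1],red[0]))
    print(z,s[:2].round(4),r,'spin',sp.round(4),np.hypot(*h),'head yaw',hy-90,'tooth',t,'joint',(hy+90-t)%360)
```

```text
0.07 [ 0.5239 -0.1699] 0.03300263489734101 spin [ 0.5498 -0.0645  0.082 ] 0.10851274209817087 head yaw -13.793899159935378 tooth 125.34284470002895 joint 40.86325614003566
0.075 [ 0.523  -0.1702] 0.03245796544307569 spin [ 0.5498 -0.0645  0.082 ] 0.10896639255266322 head yaw -14.20714675073043 tooth 125.34284470002822 joint 40.450008549241346
0.08 [ 0.5222 -0.1704] 0.031913295988809265 spin [ 0.5498 -0.0645  0.082 ] 0.10942566433335793 head yaw -14.616946618572669 tooth 125.34284470002933 joint 40.040208681397985
```

Everything agrees: wheel radius about 32 mm, axis spacing 109 mm (nominal 110), and joint at about 40°, so it starts in stop 0.698 and the target is 100°. Spindle at (0.550,-0.0645), knob at (0.523,-0.170). Going over the brass arbor.

```bash
python3 -m crank '[[[8.5,1,3.4,-0.6,3.3],[8.5,1,3.4,-0.6,3.3],[8.5,1,3.4,-0.6,3.3],[8.5,1,3.4,-0.6,3.3],[8.5,1,3.4,-0.6,3.3],[8.5,1,3.4,-0.6,3.3],[8.5,1,3.4,-0.6,3.3],[8.5,1,3.4,-0.6,3.3],[8.5,0.8,3.4,-0.6,3.3],[8.5,0,0,0,0]]]'
python3 - <<'E'
from h import *
import pickle
c=get_calibration('wrist');save('wrist','w2');pickle.dump(c,open('pics/w2.pkl','wb'))
im=np.load('pics/w2.npy')
hsv=cv2.cvtColor(im,cv2.COLOR_RGB2HSV); print(observe()['ee_pos'],observe()['orientation'],proj(c,[.58,.186,.086]))
print(np.array(c['pose']).round(3)[:3,3])
E
```

```text
time: 2.4
ee_pos: [0.5815, 0.1853, 0.2004]
orientation: [179.9, -0.0, -80.4]
contact_force: [0.2, -0.6, -0.1]
finger_gap: 0.0851
gripper_force: 0.0
[0.58071428 0.1832902  0.200784  ] [ 1.79882039e+02 -4.78339714e-02 -8.05688957e+01] [324.03749991 207.30119167]
[0.594 0.119 0.318]
```

View pics/w2.png

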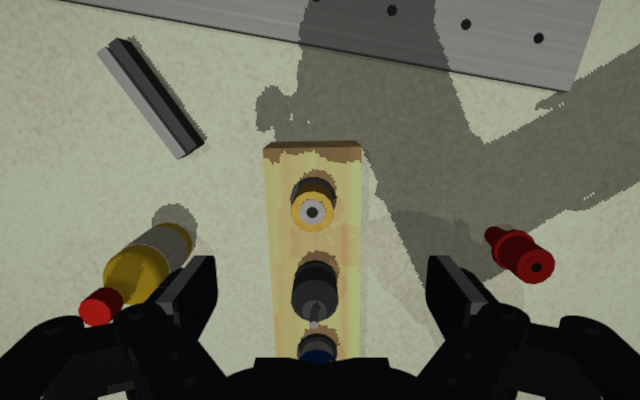

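The wrist view has the brass bush top (hollow) at (312,212), the chuck behind it at (315,290) and the mill at (317,350). The red look-alike (540,260) and the oil bottle (100,308) are both clear of the fingers.

Run:
```python
from h import *
import pickle
c=pickle.load(open('pics/w2.pkl','rb')); im=np.load('pics/w2.npy')
hsv=cv2.cvtColor(im,cv2.COLOR_RGB2HSV)[185:235,285:345]
m=((hsv[...,1]>110)&(hsv[...,2]>150)&(hsv[...,0]<24)).astype('uint8')
n,l,st,ce=cv2.connectedComponentsWithStats(m);print(st,ce)
p=ray(c,312.3,212,.086);o=observe()
print(p, 'delta',p-o['ee_pos'], 'oil',ray(c,100,308,.12),'red',ray(c,540,266,.09),'r',ray(c,333,212,.086)-p)
```

```text
[[   0    0   60   50 2269]
 [   6    7   43   41  679]
 [  19    8    8    7   19]
 [  14   11    1    1    1]
 [  57   39    3   11   31]
 [   6   46    1    1    1]] [[29.76685765 22.73027766]
 [27.56259205 29.88659794]
 [22.31578947 10.63157895]
 [14.         11.        ]
 [58.06451613 44.29032258]
 [ 6.         46.        ]]
[0.58738823 0.19066384 0.086     ] delta [ 0.00667395  0.00737365 -0.114784  ] oil [0.7107837  0.26537037 0.12      ] red [0.42235354 0.20206237 0.09      ] r [-0.0140366  -0.00236964  0.        ]
```

```bash
python3 -m crank '[[[5,0.3,0.4,-1,0],[5,0.3,0.4,-1,0],[5,0,0,-1,0],[5,0,0,-1,0],[5,0,0,-1,0],[5,0,0,0,0],[5,0,0,0,0]]]'
python3 - <<'E'
import plant; from h import *
import pickle
o=observe();print(plant.tip_extent,o['ee_pos'],o['finger_gap']); c=get_calibration('wrist');save('wrist','w3')
im=np.load('pics/w3.npy');print(proj(c,[.5874,.1907,.086]),proj(c,o['ee_pos']+[0,0,-.006]))
E
```

```text
time: 3.03
ee_pos: [0.5862, 0.1897, 0.1515]
orientation: [179.9, -0.0, -80.7]
contact_force: [-0.7, 0.3, 1.3]
finger_gap: 0.05
gripper_force: 0.0
0.025 [0.58620619 0.18969225 0.1514754 ] 0.0500083948761755
[319.93769033 232.31989353] [323.27995096 284.27854223]
```

View pics/w3.png

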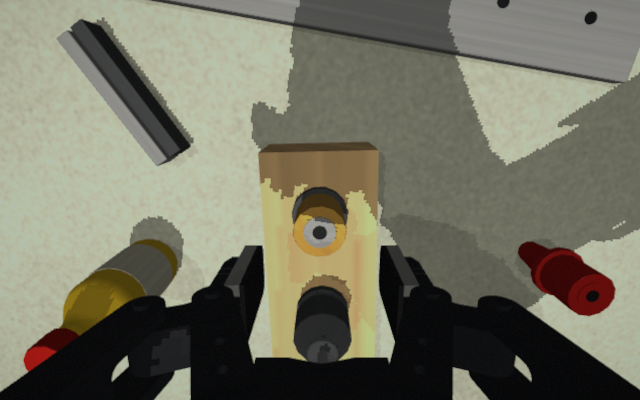

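The bush top is at (320,233), as predicted, and midway between the fingers. Descending and closing.

```bash
python3 -m crank '[[[5,0,0.1,-1.2,0],[5,0,0,-1.2,0],[5,0,0,-1.2,0],[5,0,0,-1.0,0],[5,0,0,-0.8,0],[5,0,0,-0.6,0],[5,0,0,0,0],[5,0,0,0,0]]]'
python3 -m crank '[[[1.5,0,0,0,0],[1.5,0,0,0,0],[1.5,0,0,0,0],[1.5,0,0,0,0],[1.5,0,0,0,0],[1.5,0,0,0,0]]]'
```

```text
time: 3.75
ee_pos: [0.5866, 0.1914, 0.0922]
orientation: [180.0, -0.0, -80.6]
contact_force: [-0.3, 0.8, 0.5]
finger_gap: 0.0501
gripper_force: 0.0
time: 4.25
ee_pos: [0.587, 0.1916, 0.0933]
orientation: [-179.9, 0.0, -80.6]
contact_force: [-1.4, -0.1, 6.0]
finger_gap: 0.0278
gripper_force: 59.3
```

```bash
python3 -m crank '[[[1.5,0,0,0.3,0],[1.5,0,0,0.5,0],[1.5,0,0,1,0],[1.5,0,0,1.2,0],[1.5,0,0,1.2,0],[1.5,0,0,1.2,0],[1.5,0,0,1.2,0],[1.5,0,0,1.2,0],[1.5,0,0,0,0],[1.5,0,0,0,0]]]'
python3 - <<'E'
from h import *
o=observe();print(o['ee_pos'],o['finger_gap'],o['contact_force'],o['torque']); c=get_calibration('wrist');save('wrist','w4',(200,120,460,360),2.5)
E
```

```text
time: 5.08
ee_pos: [0.5868, 0.1916, 0.1712]
orientation: [-179.9, 0.1, -80.6]
contact_force: [-0.5, 0.1, -2.8]
finger_gap: 0.0278
gripper_force: 59.3
[0.58678914 0.19156604 0.17117508] 0.027825175588812593 [-0.48486431  0.14248207 -2.83000442] [-0.05509801  0.03724703  0.02067539]
```

View pics/w4.png

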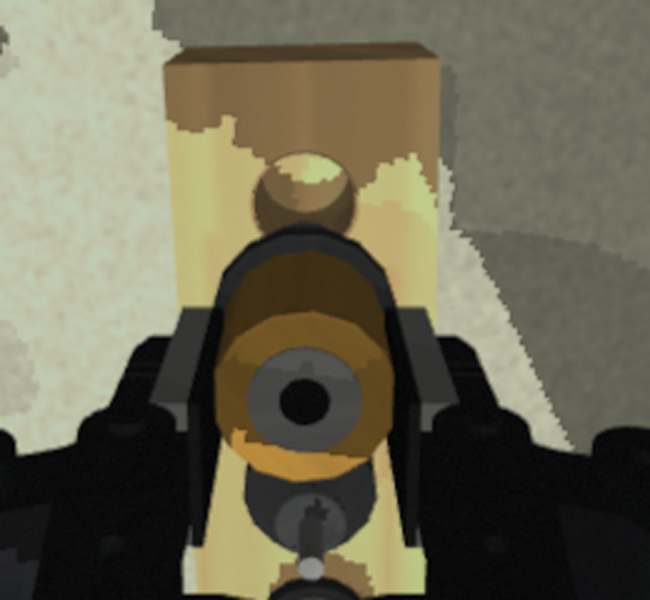

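The arbor is held upright with a 2.8 N load and its taper is clear of the hole; the bush top is at full-image pixel (322,278). Computing its offset from the TCP.

Run:
```python
from h import *
c=get_calibration('wrist');o=observe()
im=grab_frame('wrist')[225:320,275:370]
g=cv2.cvtColor(im,cv2.COLOR_RGB2GRAY);h=cv2.cvtColor(im,cv2.COLOR_RGB2HSV)
q=cv2.HoughCircles(cv2.GaussianBlur(g,(3,3),0),cv2.HOUGH_GRADIENT,1,20,param1=80,param2=14,minRadius=7,maxRadius=45);print(q)
z=o['ee_pos'][2]-.0425+.036
for u,v in((322,280),(322,278),(322,276)): print((ray(c,u,v,z)-o['ee_pos']).round(4),z)
```

```text
[[[46.5 51.5 35.5]]]
[ 0.0008 -0.0014 -0.0065] 0.16370639348619598
[ 0.0009 -0.0023 -0.0065] 0.16370639348619598
[ 0.0011 -0.0031 -0.0065] 0.16370639348619598
```

```bash
python3 -m crank '[[[1.5,-0.2,-1.4,1,0],[1.5,-0.5,-3,1,0],[1.5,-0.5,-3.5,0,0],[1.5,-0.5,-3.5,0,0],[1.5,-0.5,-3.5,0,0],[1.5,-0.5,-3.5,0,0],[1.5,-0.5,-3,0,0],[1.5,-0.4,-2.5,0,0],[1.5,-0.2,-1.5,0,0],[1.5,0,0,0,0]]]'
python3 -m crank '[[[1.5,0,0,-0.6,0],[1.5,0,0,-0.6,0],[1.5,0,0,0,0],[1.5,0,0,0,0]]]'
python3 - <<'E'
from h import *
import pickle
o=observe(); c=get_calibration('wrist');pickle.dump(c,open('pics/w5.pkl','wb'));a=save('wrist','w5',(200,120,460,320),1.5); b=save('scene','s5',(270,120,350,210),4.5)
a=cv2.resize(a,(400,308));cv2.imwrite('pics/c5.png',np.vstack([cv2.copyMakeBorder(a,0,0,0,0,0),cv2.resize(b,(400,290))[:290]])[:598,:,::-1])
print(o['ee_pos'],c['pose'][:3] if 0 else '')
for p in([.5498,-.0645,.082],[.5488,-.0625,o['ee_pos'][2]-.0065]): print(proj(c,p),proj(get_calibration('scene'),p))
E
```

```text
time: 6.02
ee_pos: [0.5472, -0.0657, 0.19]
orientation: [179.9, -0.0, -80.8]
contact_force: [0.6, 0.3, -2.2]
finger_gap: 0.0279
gripper_force: 59.4
time: 6.35
ee_pos: [0.5482, -0.062, 0.1774]
orientation: [179.9, -0.0, -80.6]
contact_force: [0.6, 0.2, -2.6]
finger_gap: 0.0277
gripper_force: 59.4
[ 0.54820978 -0.06197816  0.17739042] 
[320.28089446 210.2122739 ] [307.6559616  180.55315403]
[322.07587002 282.17665805] [307.76417159 160.26613585]
```

View pics/c5.png

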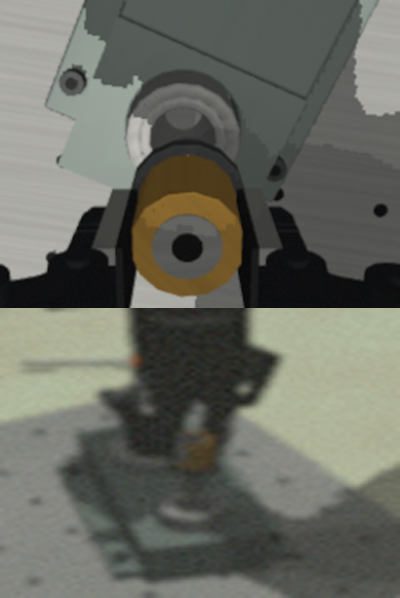

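The wrist part of the picture shows the arbor in line with the spindle ring (ring centre about (319,210) in the image, bush at (321,281)). The scene part is blurry, so I'll check both numerically.

Run:
```python
from h import *
import pickle
c=pickle.load(open('pics/w5.pkl','rb'));d=get_calibration('scene')
s=np.load('pics/s5.npy');h=cv2.cvtColor(s,cv2.COLOR_RGB2HSV)
r=h[120:200,285:330]; m=(r[...,0]>8)&(r[...,0]<25)&(r[...,1]>90)&(r[...,2]>60)
ys,xs=np.nonzero(m);print('brass scene',len(xs),xs.mean()+285,ys.mean()+120,xs.min()+285,xs.max()+285)
print('pred',proj(d,[.549,-.064,.156]),proj(d,[.5498,-.0645,.082]))
g=cv2.cvtColor(np.load('pics/scene0.npy'),cv2.COLOR_RGB2GRAY);print(g[172:192,294:324])
w=np.load('pics/w5.npy');gw=cv2.cvtColor(w,cv2.COLOR_RGB2GRAY)
for y in(200,205,210): print(y,gw[y,274:300],gw[y,338:366])
print(gw[165:215,319])
```

```text
brass scene 45 308.8666666666667 161.97777777777776 297 312
pred [307.56688929 163.61830444] [307.6559616  180.55315403]
[[105 103 102 102  97  92  95  91  92  95  98 111 107 102 100 102 103 102
  105 102 104 100 101  98 107 118 125 125 124 128]
 [101  99 102 108 104 101 103  99  99  99 102 111 107 102 103 100  97 105
  100  98 107  98 100 103 107 113 122 127 123 127]
 [104 102 102 103 101  99 100 105 106 101 102 106 103  98 101 100 100 102
  101 104 103 106 108 107 101 108 114 122 122 128]
 [ 97  98 100 104 103 103 104  96 100  98 104  99 100  98 101 105 104  98
  100  99 100 104 104 101 101 107 114 122 125 123]
 [103 101  98  99 100 102 101  97 103 101 102 105 109 106 107 105 101 106
  105 102 101  98 101  94  98 105 112 119 121 122]
 [106 102  99 105 100 102 100  96 103 105 107 113 119 112 112 110 117 114
  112 109 103  98 100  96  98 101 109 117 118 123]
 [ 99  99 101 104  99 102 100 103 106 112 117 117 113 110 105 108 112 116
  112 112 106 103 101 101  98 100 105 114 121 121]
 [100 100  99  98 101 102  99 103 114 121 116 106  94  86  86  85  85  97
  107 113 112 106  96  98 101 
[... 1647 characters left out ...]
03 106 107 103  99  99 101 102 103 105 108 106  97  76  55
  63  74  74  78  86  87  87  87  86  87]
205 [158 158 159 160 160 160 155 132 125 172 178 182 184 183 183 178 167 165
 176 184 187 184 177 147  74  63] [51 61 79 83 84 89 91 87 78 76 81 82 84 87 89 92 90 82 64 74 74 75 75 79
 87 87 86 87]
210 [159 159 158 159 159 159 148 132 154 169 174 177 181 183 183 175 163 156
 178 185 187 185 169 128  63  59] [52 54 68 82 84 86 87 88 86 84 82 84 84 84 87 88 84 76 70 75 75 75 75 76
 75 75 75 75]
[ 70  57  58  57  56  58  58  58  62  90 108 114 114 109 105 101  97  99
 110 117 115 108 102  98  85  85  88  87  86  85  85  86  87  87  87  88
  87  87  83  69  61  62  63  59  54  44  31  28  28  45]
```

Run:
```python
from h import *
import pickle
from scipy.optimize import least_squares
c=pickle.load(open('pics/w5.pkl','rb'))
E=[(281.6,210),(282,205),(282.8,200),(319,173.6),(355.5,210),(355.6,205),(354.6,200)]
P=np.array([ray(c,u,v,.082)[:2] for u,v in E])
for r in(.024,None):
    f=least_squares(lambda s:np.hypot(*(P-s[:2]).T)-(r or s[2]),[.55,-.065,.024]);print(f.x,f.fun.round(4))
# bush top: outer circle extents in crop
k=400/260
z=.1774-.0065
for u,v in((131,245),(242,245),(186.5,192),(186.5,297)): print(ray(c,u/k+200,v/k+120,z).round(4))
```

```text
[ 0.55062344 -0.06336815  0.024     ] [-0.0006 -0.0006 -0.0003  0.0004 -0.0008 -0.0004 -0.0003]
[ 0.5508077  -0.06448006  0.02332954] [ 0.     -0.0001  0.     -0.     -0.0001  0.0001  0.0001]
[ 0.5631 -0.0614  0.1709]
[ 0.5355 -0.066   0.1709]
[ 0.5517 -0.0779  0.1709]
[ 0.5469 -0.049   0.1709]
```

Spindle (0.5507,-0.064) against arbor axis (0.5493,-0.0636). I'm correcting by 1.2 mm and lowering.

```bash
python3 -m crank '[[[1.5,0.12,-0.04,0,0],[1.5,0,0,-0.5,0],[1.5,0,0,-0.6,0],[1.5,0,0,-0.6,0],[1.5,0,0,-0.6,0],[1.5,0,0,-0.5,0],[1.5,0,0,-0.5,0],[1.5,0,0,0,0]]]'
python3 -m crank '[[[1.5,0,0,-0.4,0],[1.5,0,0,-0.3,0],[1.5,0,0,-0.2,0],[1.5,0,0,-0.2,0],[1.5,0,0,0,0]]]'
```

```text
time: 7.12
ee_pos: [0.5491, -0.0631, 0.1439]
orientation: [179.9, 0.0, -80.7]
contact_force: [0.4, 0.3, -2.8]
finger_gap: 0.0279
gripper_force: 59.4
time: 7.53
ee_pos: [0.5496, -0.0631, 0.1339]
orientation: [180.0, 0.0, -80.7]
contact_force: [-0.5, -0.7, -1.6]
finger_gap: 0.0279
gripper_force: 59.4
```

```bash
python3 -m crank '[[[1.5,0,0,-0.2,0],[1.5,0,0,-0.2,0],[1.5,0,0,-0.15,0],[1.5,0,0,-0.1,0],[1.5,0,0,0,0],[1.5,0,0,0,0]]]'
python3 -m crank '[[[1.5,0,0,-0.1,0],[1.5,0,0,-0.05,0],[1.5,0,0,0,0],[1.5,0,0,0,0]]]'
```

```text
time: 8.03
ee_pos: [0.5498, -0.0631, 0.1278]
orientation: [180.0, -0.0, -80.6]
contact_force: [-0.1, -0.5, -1.5]
finger_gap: 0.0281
gripper_force: 59.4
time: 8.37
ee_pos: [0.5497, -0.0631, 0.1263]
orientation: [180.0, -0.0, -80.6]
contact_force: [-0.2, -0.5, -2.5]
finger_gap: 0.0281
gripper_force: 59.4
```

```bash
python3 -m crank '[[[1.5,0,0,-0.1,0],[1.5,0,0,-0.05,0],[1.5,0,0,0,0],[1.5,0,0,0,0]]]'
python3 -m crank '[[[1.5,0,0,-0.05,0],[1.5,0,0,-0.05,0],[1.5,0,0,0,0],[1.5,0,0,0,0]]]'
```

```text
time: 8.7
ee_pos: [0.55, -0.0631, 0.1253]
orientation: [-180.0, -0.0, -80.6]
contact_force: [-1.0, 0.5, 3.7]
finger_gap: 0.0279
gripper_force: 60.0
time: 9.03
ee_pos: [0.5501, -0.0631, 0.1251]
orientation: [-179.9, -0.0, -80.6]
contact_force: [-4.7, 1.0, 12.3]
finger_gap: 0.0281
gripper_force: 60.9
```

Contact is at the expected height, so the collar should be on the face. Opening gently.

```bash
python3 -m crank '[[[3,0,0,0.05,0],[3.6,0,0,0,0],[4.5,0,0,0,0],[5,0,0,0,0],[5,0,0,0,0],[5,0,0,0,0]]]'
python3 -m crank '[[[5,0,0,1,0],[5,0,0,1.5,0],[5,0,0,2,0],[5,0,0,2,0],[5,0,0,2,0],[5,0,0,0,0],[5,0,0,0,0]]]'
python3 - <<'E'
from h import *
import pickle
o=observe(); c=get_calibration('wrist');pickle.dump(c,open('pics/w6.pkl','wb'));a=save('wrist','w6')
print(o['ee_pos'])
for p in([.5505,-.064,.118],[.523,-.17,.118]): print(proj(c,p))
cv2.imwrite('pics/c6.png',cv2.resize(a,(800,500))[:,:,::-1])
E
```

```text
time: 9.53
ee_pos: [0.5497, -0.0631, 0.1241]
orientation: [180.0, 0.0, -80.6]
contact_force: [0.5, 0.6, 0.2]
finger_gap: 0.05
gripper_force: 0.0
time: 10.12
ee_pos: [0.5505, -0.0629, 0.2112]
orientation: [-179.8, 0.0, -80.6]
contact_force: [0.5, -0.4, -0.6]
finger_gap: 0.0497
gripper_force: 0.0
[ 0.55050557 -0.06292053  0.21124139]
[323.12937695 213.76634448]
[404.21312752  40.11128632]
```

View pics/c6.png

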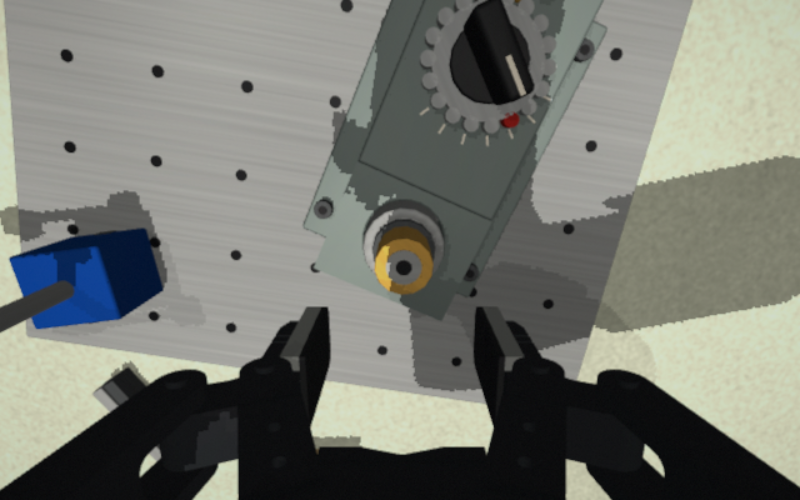

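The arbor stands upright in the spindle. Its top is at (404,267) in this scaled view, i.e. (323,214), exactly where a fully seated arbor must appear. The knob bar is at (500,50) and the red tooth at (510,120) has not moved. Now over to the knob.

```bash
python3 -m crank '[[[5,-0.4,-1.7,0,5],[5,-0.6,-2.5,0,5.6],[5,-0.7,-2.5,0,6],[5,-0.6,-2.5,0,6],[5,-0.4,-1.5,0,4],[5,0,0,0,0],[5,0,0,0,0]]]'
python3 - <<'E'
from h import *
import pickle
o=observe(); c=get_calibration('wrist');pickle.dump(c,open('pics/w7.pkl','wb'));save('wrist','w7')
im=np.load('pics/w7.npy');g=cv2.cvtColor(im,cv2.COLOR_RGB2GRAY);h=cv2.cvtColor(im,cv2.COLOR_RGB2HSV)
print(o['ee_pos'],o['orientation'],proj(c,[.523,-.17,.118]),proj(c,[.523,-.17,.075]))
m=((h[...,0]<8)|(h[...,0]>172))&(h[...,1]>130)&(h[...,2]>50); m[:,:230]=0;m[:,420:]=0;m[240:]=0
n,l,st,ce=cv2.connectedComponentsWithStats(m.astype('uint8'));
for k in range(1,n):
    if st[k,4]>15: print('red',st[k],ce[k],ray(c,*ce[k],.073))
for r in range(120,262,5): print(r,' '.join(f'{v:3d}' for v in g[r,262:382:4]))
E
```

```text
time: 10.75
ee_pos: [0.5221, -0.1707, 0.2085]
orientation: [179.9, 0.1, -54.2]
contact_force: [0.2, 0.2, -0.5]
finger_gap: 0.0499
gripper_force: 0.0
[ 0.52205826 -0.17065951  0.20846454] [ 1.79928382e+02  6.18245587e-02 -5.42157314e+01] [320.05210072 217.08876632] [320.10421231 198.87569005]
120 166 166 163 124 143 151 151 152  88  90  90  90  91  61 122 153 135  91  91  91  92  92  92  93  92  91  92  93  93  91
125 166 166 108 151 149 150 151 151  89  89  90  88  66 148 117  90  90  91  91  91  91  91  92  91  92  92  91  92  92  86
130 151 133 149 151 150 150 152 151  89  89  62 117 152 152  90  89  90  89  91  91  90  89  91  91  91  91  92  91  74  74
135 148 149 150 150 150 150 150 153  89  48  84  89  88  88  87  88  89  89  89  89  90  89  90  91  91  91  82  74  91 143
140 149 150 150 149 151 151 151  88  65  87  88  87  87  88  88  89  88  89  89  89  90  90  90  89  90  73  74 123 147 148
145 149 149 149 150 151 151  46  81  86  87  87  87  87  87  87  89  88  88  89  90  89  89  90  90  71  97 141 145 147 146
150 149 148 149 150  76  64  86  86  86  86  87  74  87  87  78
[... 2088 characters left out ...]
  83  84  11  17  89 120  21  15  86 100  75  97 101  99  82  83  81  94  88  83
240  77  77  76  78  77  78  78  78  79  69  83  83  12  18  88 119  22  13  84 102  82  82  80  77  76  84  89  84  84  81
245  64  77  77  77  78  67  68  67  71  67  69  68  59  16  88 119  20  42  81  81  72  72  72  62  83  82  85  84  86  84
250  27  76  76  78  68  67  66  67  67  67  68  68  69  68  69  69  69  70  68  70  70  71  80  82  81  82  84  82  85  85
255  17  77  75  76  68  66  67  66  68  68  67  66  68  68  69  69  69  69  70  70  74  81  81  80  81  83  81  82  83  84
260  11  75  76  76  65  66  66  66  66  68  67  67  67  68  69  62  69  70  68  83  81  80  82  81  81  80  82  83  82  16
```

The mask numbers show the bar vertical in the image, columns 310–331 and rows about 184–247, so it is square to the closing line. Working out the offset.

Run:
```python
from h import *
import pickle
c=pickle.load(open('pics/w7.pkl','rb'))
for r in(213,215.5): print(ray(c,320.6,r,.118)-[.5221,-.1707,.2085])
```

```text
[ 0.00217646 -0.00165084 -0.0905    ]
[ 0.00122887 -0.00033641 -0.0905    ]
```

```bash
python3 -m crank '[[[4,0.15,-0.1,-1.3,0],[4,0,0,-1.5,0],[4,0,0,-1.5,0],[4,0,0,-1.5,0],[4,0,0,-1.3,0],[4,0,0,-1.0,0],[4,0,0,-0.7,0],[4,0,0,-0.4,0],[4,0,0,0,0],[4,0,0,0,0]]]'
python3 -m crank '[[[1,0,0,0,0],[1,0,0,0,0],[0.8,0,0,0,0],[0.8,0,0,0,0],[0.8,0,0,0,0],[0.8,0,0,0,0]]]'; python3 -c "
from h import *
print(observe()['torque'])"
```

```text
time: 11.63
ee_pos: [0.5246, -0.1709, 0.1176]
orientation: [-180.0, -0.0, -54.0]
contact_force: [0.6, -0.5, 0.9]
finger_gap: 0.04
gripper_force: 0.0
time: 12.13
ee_pos: [0.5236, -0.1718, 0.1182]
orientation: [179.9, -0.0, -54.1]
contact_force: [-4.2, -3.9, 5.3]
finger_gap: 0.0131
gripper_force: 59.1
[-1.2198903   1.29517741 -0.09824458]
```

```bash
python3 -m crank '[[[0.8,-0.08,-0.07,0,0],[0.8,0,0,0,-3],[0.8,0,0,0,-4],[0.8,0,0,0,-4],[0.8,0,0,0,-4],[0.8,0,0,0,-4],[0.8,0,0,0,-4],[0.8,0,0,0,-4],[0.8,0,0,0,-4],[0.8,0,0,0,-3]]]'
python3 -c "
from h import *
print(observe()['torque'])"
```

```text
time: 12.97
ee_pos: [0.5226, -0.1722, 0.1182]
orientation: [179.9, -0.0, -88.3]
contact_force: [-5.0, -0.8, 8.4]
finger_gap: 0.013
gripper_force: 59.6
[-0.35275682  2.00731528  0.03310036]
```

```bash
python3 -m crank '[[[0.8,-0.04,0,0,-3],[0.8,0,0,0,-4],[0.8,0,0,0,-4],[0.8,0,0,0,-4],[0.8,0,0,0,-4],[0.8,0,0,0,-3],[0.8,0,0,0,-2],[0.8,0,0,0,-2],[0.8,0,0,0,0],[0.8,0,0,0,0]]]'
python3 - <<'E'
from h import *
import pickle
o=observe();print(o['torque']); c=get_calibration('wrist');pickle.dump(c,open('pics/w8.pkl','wb'));save('wrist','w8');save('scene','s8');save('top','t8')
ct=get_calibration('top');cs=get_calibration('scene')
for f,cc in(('w8',c),('s8',cs),('t8',ct)):
    h=cv2.cvtColor(np.load(f'pics/{f}.npy'),cv2.COLOR_RGB2HSV)
    m=(((h[...,0]<8)|(h[...,0]>172))&(h[...,1]>110)&(h[...,2]>40)).astype('uint8')
    n,l,st,ce=cv2.connectedComponentsWithStats(m)
    for k in range(1,n):
        p=ray(cc,*ce[k],.073)
        if st[k,4]>3 and np.hypot(*(p[:2]-[.5235,-.171]))<.06: print(f,st[k],p.round(4),np.degrees(np.arctan2(p[1]+.171,p[0]-.5235)))
    print(f,'expect red',proj(cc,[.5235+.032*np.cos(np.radians(66)),-.171+.032*np.sin(np.radians(66)),.073]),'bush',proj(cc,[.5505,-.064,.118]))
E
```

```text
time: 13.8
ee_pos: [0.5218, -0.1721, 0.1182]
orientation: [179.9, -0.1, -114.1]
contact_force: [-6.2, 0.5, 9.7]
finger_gap: 0.013
gripper_force: 59.8
[ 0.05077901  2.3663995  -0.07127588]
w8 expect red [320.53278931 304.65789123] bush [362.30359379 508.53718092]
s8 expect red [300.53276844 169.33277585] bush [307.37044549 172.62140512]
t8 expect red [361.16831497 202.48824419] bush [340.1030562  198.06140046]
```

The red tooth is hidden behind the bar (as it was in w7). I'll check the bar's alignment in the grip and the arbor numerically.

Run:
```python
from h import *
g=cv2.cvtColor(np.load('pics/w8.npy'),cv2.COLOR_RGB2GRAY).astype(int)
for r in range(150,330,8): print(r,' '.join(f'{v:3d}' for v in g[r,276:368:4]))
for f in('s8','s5','scene0'):
    h=cv2.cvtColor(np.load(f'pics/{f}.npy'),cv2.COLOR_RGB2HSV)[160:190,295:322]; m=(h[...,0]>8)&(h[...,0]<25)&(h[...,1]>90)&(h[...,2]>50)
    ys,xs=np.nonzero(m); print(f,len(xs),xs.mean()+295 if len(xs) else'',ys.mean()+160 if len(xs) else '')
print(proj(get_calibration('scene'),[.5505,-.064,.103]))
o=observe();print(o['time'],o['qvel'].round(2))
```

```text
150 157 158 160 157 160 158 159 155 158 158 155 157 161 157 109  89  90  94 104 104 104 104 104
158 141 156 157 155 157 156 158 155 154 157 154 152 151 140 114  99 103 104 103 104 104 104 105
166 111 125 132 124 106 101  91 116 122 101  87  88  92 102 102 104 103 102 103 103 104 104 103
174 100  99 100 100 101 101  87 109 124 108  83  80  83  90  88  88 103 102 102 103 103 103 103
182 100  99 100  99  82  66  72  73  98  89 114 112 117 117  88  85  63  67  67  84  89  94  94
190  75  66  78  86 114 113 116 118  62  67 113 112 115 119  66  77 114 111 117 118  90  78  69
198 112 116 109  63  85 119 116 117 113 112 113 110 114 117 114 110 112 118 114  77  61 111 111
206 111 115 125 115 111 110 111 112 112 112 112 110 115 117 113 109 112 113 111 113 111 118 111
214 113 116 113 114 111 109 112 103  64  20  10  10  12  12  26  58  96  98  95  97  94 111  98
222 113 114 112 113  78  21  28  24  11  13  14  13  13  13  10  12  19  23  17  97  93  95  92
230  99  97 109  22  19  23  25  21  12  13  13  11  11  10  12  14  18  20  20  19  22  95  92
238  95  80  18  16  19  17  19  13  10  12 
[... 576 characters left out ...]
 18  15  18  17  18  14  16  30  93  17  20  17  18
294  19  17  18  18  17  18  30  14  17  18  17  17  19  18  18  17  18  29  16  17  17  18  20
302  17  19  18  17  20  18  29  14  13  16  18  62  58  18  17  17  19  28  16  15  19  16  17
310  18  18  18  19  19  18  29  14  16  16  15 139 130  16  18  18  20  29  17  18  16  18  19
318  18  17  19  17  17  17  28  13  17  16  16 139 123  18  16  15  21  27  20  15  19  18  19
326  19  18  17  17  21  17  28  25  16  17  16 138 122  16  16  17  22  27  17  13  17  17  18
s8 68 307.6470588235294 176.2941176470588
s5 38 309.86842105263156 165.02631578947367
scene0 0  
[307.44593739 176.02401915]
13.95 [ 0.01  0.03  0.03  0.05 -0.05 -0.07]
```

The bar and wheel are aligned with the gripper after exactly 60° of turn. The arbor shows at (307.6,176.3) in the scene view, against (307.4,176.0) expected. Handing in.

```bash
python3 -c "
from plant import hand_in
print(hand_in())"
```

```text
the job is handed in; nothing more can be done
None
```

The job is handed in: the brass-bush arbor is fully home in the spindle and released, and the knob was turned 60° clockwise (three clicks, from the 40° stop to the 100° stop) and is still gripped there; the red tooth was hidden behind the bar, so I confirmed the stop from the tool angle and from the bar and wheel lining up with the gripper.

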